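# Stop the carving stand rocking, then set the carving on it

### The job

The carving stand rocks because its screw foot hangs clear of the uneven bench. Turn the bar knob clockwise, without forcing it or shoving the stand about, until all four feet carry a fair share of the weight and the stand no longer rocks, and let go; then lay the dark carved block gently and flat in the middle of the round wooden platform. Leave the other things where they are.

Things in the scene. Friction and masses are not known exactly. Their poses are not given: they have to be found in the camera images.
- stand: Low carving stand, loose on the bench, 2.4 kg (10 % scatter), weight 6 mm off centre, away from the knob; any heading. Grey iron plate 210 x 210 x 12 mm, top 42 mm above the bench. Origin: plate centre at bench level, z up. In its own axes the knob is at the (+85, +85) mm corner, fixed feet under the other three; it rests on these. Pushed down at the knob it tips until the screw foot lands.
- platform_top (a point): Centre of the top of the stand's round wooden platform (150 mm across, 18 mm thick, its top 60 mm above the bench).
- knob: Steel bar knob on a thin stem above the screw foot: bar 56 mm (own x) x 14 mm (own y) x 30 mm tall, from 76 to 106 mm above the bench; origin on the turning axis, 62 mm above the bench. Clockwise seen from above drives the foot down, 12 mm per turn (1.91 mm per rad); friction 0.1 N m, it stays where left. Travel 6.8 rad, 0.2 to 1 already used. The knob itself does not move up or down in the stand.
- knob_grip (a point): Point to grip: on the knob's axis at mid height of the bar, 92 mm above the bench; x along the bar. 0.6 to 3 rad of turn brings the foot to the bench; then, with the stand free to rise (about 1.4 mm per rad), 0.35 to 0.9 rad more (best 0.6) gives each foot a fair share. A gripper that holds the knob at one height is then pushed up, by only some 8 N per rad.
- jack_foot: Domed rubber pad (28 mm across, gives 1 mm under 20 N) below the knob; origin: centre of its underside, at first 6 to 8 mm above the fixed feet's plane. A wooden patch of unmeasured height, 1.5 to 4 mm, lies under it. A finger pushing down on the knob's top tips the stand at 2 to 6 N through the gap (1 to 6 mm) and then meets rubber; the drop from first touch to 7.5 N is the gap within 0.5 mm.
- foot_left: Fixed domed rubber foot (28 mm across, gives 1 mm under 20 N) under the stand's (-85, +85) mm corner; origin: centre of its underside.
- foot_across: The same, under the (-85, -85) mm corner, diagonally across from the knob.
- foot_right: The same, under the (+85, -85) mm corner.
- carving: Dark wooden block 110 (own x) x 50 (own y) x 34 mm, 0.3 kg, with a low carved rosette of petals on top that rises 4 mm more; origin: centre of its underside. It lies on the bench to the left or right of the stand.
- offcut: Pale plain wooden offcut 130 x 62 x 28 mm with bark on one edge, on the other side of the stand; not needed. Origin: centre of its underside.
- mallet: Pale wooden mallet lying on its side, head 75 x 120 x 60 mm (origin under the head), handle 190 mm along its own -x; not needed.
- gouge_b: Carving gouge 230 mm long with a wooden handle (own -x), left of the stand; origin at the ferrule; not needed.
Mind the look-alikes: they are no part of the job. Leave any green, purple or yellow look-alike of the carving alone.

How it is judged:
By the outcome, as a careful person would: the job done as asked, in the order asked, and still so for the second after the job is handed in, with the robot touching nothing.
It also fails if it takes over 72 s, if anything falls off the work surface, if the arm or the gripper's body presses on something with over 40 N, if the wrist force passes 120 N, or if a joint passes its speed limit or range.

### The arm

A 6-joint arm with a two-finger parallel gripper is mounted at the origin on the work surface. World frame = base frame: x ahead of the robot, y to its left, z up, the work surface at z = 0. Lengths are in mm, angles in rad, forces in N, time in s.
With the tool pointing down it reaches from about 300 to 775 mm from the base axis. Payload 14.6 kg.
Tool frame: the origin (TCP) lies on the centre line of the jaws, within the pads' length; the fingertips stand 19 mm ahead of it and the grasp point (between the pads) is the TCP (bot.tip_reach is the distance from the TCP to the fingertips, in mm); y points along the fingers, x is the direction in which the jaws open and shut, and the axes are right-handed (so a half turn about y gives the same grasp; the last joint's range is limited). The gripper opens to 85 mm and grips with 20 to 120 N. Pads are 22 mm wide; open, the fingers measure 114 mm over their backs; the gripper's body (76 mm by 85 mm) begins 54 mm behind the grasp point. The pads swing forward as they close: fully open they stand 13 mm farther back than shut.
Start: joints at [-1.307, 0.3, 1.521, -0, 1.321, -0.067], TCP at [178.633, -520.173, 250.281] pointing down, gripper open.
Joint ranges: [-3.03, 3.03], [-0.79, 2.21], [0.23, 2.52], [-1.04, 4.18], [0, 3.07], [-2.55, 2.55]. Speed limits (rad/s): [2.22, 2.22, 2.57, 3.14, 3.14, 3.14].

### API

Orientations are given as a unit quaternion [w, x, y, z].
In Python, from rig import bot gives the robot as it stands. Calls block until the motion is done:
- bot.move_to(position, orientation): joint-space move of the TCP to a pose.
- bot.servo_line(position, attitude=None, speed=150, until_force=None): straight line of the TCP; attitude=None keeps the orientation; speed is the mean speed in mm/s. With until_force (N) it stops when the force on the tool has changed by that much, and returns True; else False.
- bot.move_joints(angles): joint-space move.
- bot.move_gripper(opening, grip_force=None): finger opening in mm; grip_force is the grip in N (None keeps the last); returns when the fingers have stopped.
- bot.dwell(seconds).
- bot.ik(position, orientation): joint angles nearest the present ones, or None.
- bot.read_state(): the state.
- bot.read_camera(name): name is "scene" or "top"; returns a dict with "image" (420x560x3 uint8, blue, green, red), "depth" (420x560 float32, mm along the optical axis (not along the pixel's ray), 0 where there is no reading), "fovy" (degrees; the focal length in pixels is half the picture's height over the tangent of half this angle, whatever the lens; pixels are square), "cx", "cy" (the principal point, pixels), "eye" and "attitude" of the camera in the world. Camera axes: x right, y down, z forward; pixel columns grow to the right and rows downward; lengths in mm; the calibration is good to about 2 mm. A picture is of the moment at which its call begins.
A pose or a line that the arm cannot do raises bot.MotionError and nothing moves.
- bot.finish_job(): hands the job in, once; it reports no verdict.
The state is a dict: "clock": time; "joint_positions": joint angles; "qvel": joint speeds; "effort": joint torques, N m; "ee_pos": TCP position; "tool_rot": TCP orientation; "ft_force": force on the tool from outside, world axes, zero at the start; "moment": the same for the moment, N m; "grip_width": finger opening in mm.
Only numpy, scipy, OpenCV 4.12 (cv2) and the standard library are available. Lean on these libraries where they do the work, as an engineer would, in place of code of your own. Each camera call takes 0.05 s, during which the arm holds its last target.

## Working session

There is one attempt and no reset: what is moved stays moved. The work goes in short steps, each a Python script; the robot and the scene stay as the last script left them, time stands still between calls to the robot, and variables do not carry over. Pictures are saved under pics/ and viewed, and the job is handed in when it is done.

```bash
mkdir -p pics; ls
cat > h.py <<'E'
import numpy as np, cv2
from rig import bot
from scipy.spatial.transform import Rotation as R
def cam(n):
    c=bot.read_camera(n); np.savez('pics/%s.npz'%n,**{k:np.array(v) for k,v in c.items()}); return c
def Rc(c):
    q=np.array(c['attitude'],float)
    return R.from_quat(q[[1,2,3,0]]).as_matrix() if q.size==4 else q
def f(c): return 210/np.tan(np.radians(float(c['fovy']))/2)
def world(c,u,v,d=None,z=None):
    r=Rc(c)@np.array([(u-c['cx'])/f(c),(v-c['cy'])/f(c),1.]); e=np.array(c['eye'],float)
    if z is not None: return e+r*(z-e[2])/r[2]
    if d is None: d=c['depth'][int(round(v)),int(round(u))]
    return e+r*d
def cloud(c):
    v,u=np.mgrid[0:420,0:560]; d=c['depth'].astype(float)
    p=np.stack([(u-c['cx'])/f(c)*d,(v-c['cy'])/f(c)*d,d],-1)
    return p@Rc(c).T+np.array(c['eye'],float)
def proj(c,p):
    q=Rc(c).T@(np.array(p,float)-np.array(c['eye'],float)); return q[0]/q[2]*f(c)+c['cx'],q[1]/q[2]*f(c)+c['cy']
def down(yaw): # tool pointing down is found from start orientation
    return None
E
python3 - <<'E'
from h import *
for n in('scene','top'):
    c=cam(n); cv2.imwrite('pics/%s0.png'%n,c['image']); print(n,c['eye'],c['attitude'],c['fovy'],c['cx'],c['cy'])
print(bot.read_state())
E
```

```text
pics
scene [1274.96710922 -400.69779574  732.81751309] [-0.39911264  0.75870184  0.45950525 -0.23224027] 53.492407470895145 283.6344440506435 213.2725616085193
top [ 402.96814032   12.94768756 1653.91893614] [ 0.02513445 -0.70157671  0.71164327 -0.02687434] 43.88075292570801 279.8902298734976 214.29333327315865
{'clock': 0.1, 'joint_positions': array([-1.30659189e+00,  3.00416938e-01,  1.52151910e+00,  2.33118643e-05,
        1.32070041e+00, -6.66150623e-02]), 'qvel': array([ 1.83901948e-03, -1.36614750e-03, -5.33522472e-03, -2.71288818e-04,
       -4.24337450e-04,  1.20044009e-05]), 'effort': array([ 1.52670713e-03, -5.44376850e+01, -3.62369335e+01, -3.06424181e-05,
        3.04068119e-03,  8.92641907e-06]), 'ee_pos': array([ 178.59469086, -519.99590064,  249.77723239]), 'tool_rot': array([ 0.57574258, -0.57526236,  0.4111292 , -0.41056849]), 'ft_force': array([ 0.33312824, -0.16570288,  0.53708636]), 'moment': array([-0.00564026, -0.04245451,  0.01064377]), 'grip_width': 85.33063355888703}
```

View pics/scene0.png

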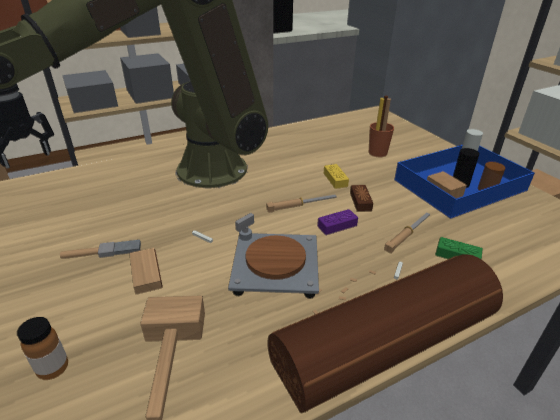

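View pics/top0.png

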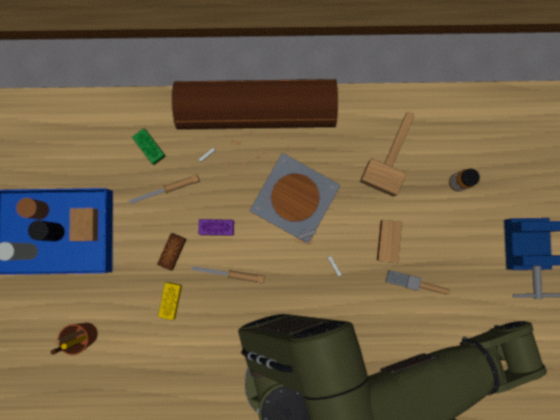

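Candidates for the carving, in the top picture: brown (172,251), purple (216,228), yellow (170,301), green (148,146), pale offcut (390,241). The dark brown one fits the description. For the knob there is only (308,233). I'll check both in close crops.

Run:
```python
from h import *
c=dict(np.load('pics/top.npz')); s=dict(np.load('pics/scene.npz'))
a=cv2.resize(c['image'][210:290,130:230],None,fx=4,fy=4,interpolation=2)
b=cv2.resize(c['image'][145:250,245:345],None,fx=4,fy=4,interpolation=2)
im=np.zeros((420,800,3),np.uint8); im[:320,:400]=a; im[:420,400:]=b; cv2.imwrite('pics/crop1.png',im)
a=cv2.resize(s['image'][205:305,220:330],None,fx=6,fy=6,interpolation=2);cv2.imwrite('pics/crop2.png',a)
for n,cc in(('t',c),('s',s)):
    P=cloud(cc)
    hsv=cv2.cvtColor(cc['image'],cv2.COLOR_BGR2HSV)
for u,v in[(172,251),(295,197),(308,233),(216,228),(262,205),(390,241),(383,177),(430,240)]: print(u,v,world(c,u,v).round(1))
```

```text
172 251 [413.  343.1  38.4]
295 197 [572.7 -38.9  63.2]
308 233 [460.4 -74.8  98.6]
216 228 [482.3 207.2  35.5]
262 205 [551.6  63.3  40.6]
390 241 [ 434.4 -333.2   31.1]
383 177 [ 631.8 -312.3   55.4]
430 240 [ 436.4 -467.6   -2.5]
```

View pics/crop1.png

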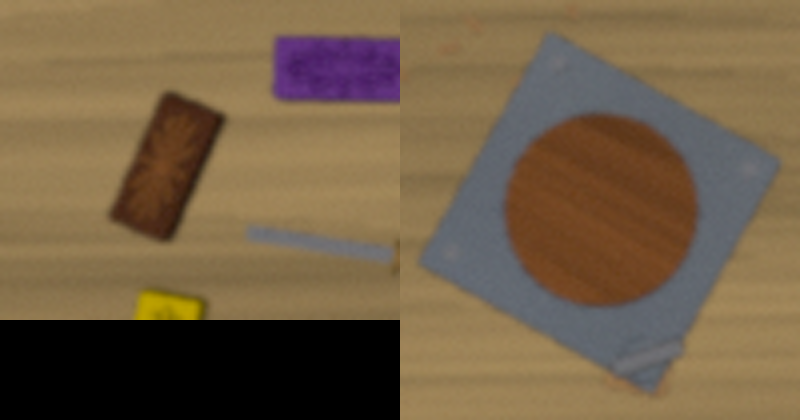

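View pics/crop2.png

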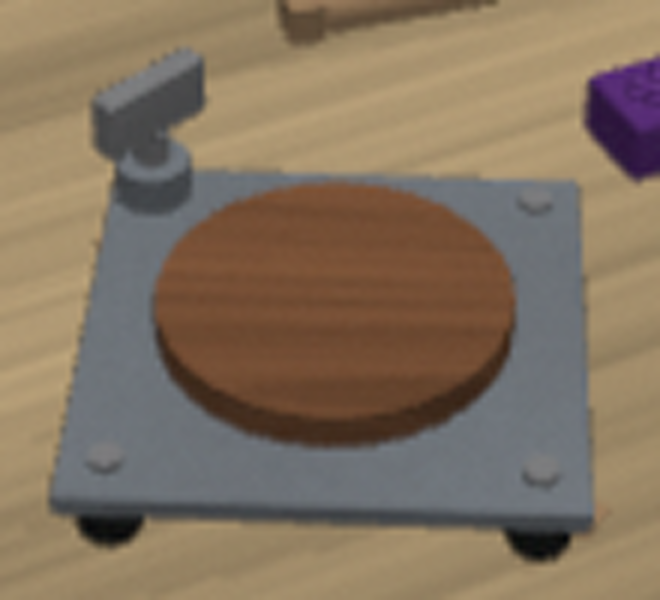

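The crops show the dark brown carving with its rosette at crop (168,166), purple and yellow blocks apart from it, the stand, and the bar knob at the near corner at crop (648,357). Next I'll fit the poses.

```bash
cat > fit.py <<'E'
from h import *
def rect(p):
    r=cv2.minAreaRect(p.astype(np.float32)); return r
def report(c,s,near=None):
    for n,cc in(('t',c),('s',s)):
        P=cloud(cc); Pf=P.reshape(-1,3); x,y,z=Pf.T
        hsv=cv2.cvtColor(cc['image'],cv2.COLOR_BGR2HSV).reshape(-1,3)
        m=(x>400)&(x<520)&(y>-130)&(y<-20)&(z>72)&(z<125)
        k=Pf[m]; print(n,'knob n',m.sum(), 'top z',np.percentile(k[:,2],[50,95]).round(1),'rect',rect(k[k[:,2]>95,:2]), 'all',rect(k[:,:2]))
        m=(x>400)&(x<720)&(y>-190)&(y<110)&(z>52)&(z<70)&(hsv[:,1]>110)
        k=Pf[m]; print(n,'plat',m.sum(),k.mean(0).round(1),cv2.minEnclosingCircle(k[:,:2].astype(np.float32)), cv2.fitEllipse(cv2.convexHull(k[:,:2].astype(np.float32))))
        A=np.c_[k[:,:2]-k[:,:2].mean(0),np.ones(len(k))]; print('  plane mrad',(np.linalg.lstsq(A,k[:,2],rcond=None)[0][:2]*1e3).round(1))
        m=(x>400)&(x<720)&(y>-190)&(y<110)&(z>34)&(z<70)
        print(n,'plate',rect(Pf[m][:,:2]))
        m=(x>340)&(x<480)&(y>270)&(y<420)&(z>24)&(z<50)&(hsv[:,2]<130)
        k=Pf[m]; print(n,'carv',m.sum(),np.median(k[:,2]),rect(k[:,:2]))
        m=(x>350)&(x<750)&(y>-200)&(y<450)&(abs(z)<8);print(n,'bench z',np.median(z[m]))
if __name__=='__main__':
    c=dict(np.load('pics/top.npz')); s=dict(np.load('pics/scene.npz'))
    report(c,s)
    q=lambda L,z:np.array([world(c,u,v,z=z)[:2] for u,v in L])
    C=q([(130+a/4,210+b/4) for a,b in[(170,92),(224,118),(168,241),(112,216)]],34); print('carv px',C.round(1).tolist(),C.mean(0),rect(C))
    C=q([(145+a/4,145+b/4) for a,b in[(550,33),(780,160),(657,392),(420,262)]],42); print('plate px',C.round(1).tolist(),C.mean(0),rect(C))
    K=q([(145+a/4,145+b/4) for a,b in[(613,365),(683,345)]],100); print('knob px',K)
E
python3 fit.py
```

```text
t knob n 90 top z [102.8 108.3] rect ((456.72552490234375, -68.21710205078125), (13.442197799682617, 55.497039794921875), 18.829099655151367) all ((457.0908508300781, -68.10655212402344), (14.515411376953125, 55.53581619262695), 18.232770919799805)
t plat 1662 [573.5 -38.5  58.5] ((573.3842163085938, -38.921051025390625), 73.27313995361328) ((573.3901977539062, -38.71832275390625), (143.84690856933594, 145.6753387451172), 77.1474609375)
  plane mrad [1.4 1.8]
t plate ((573.4620361328125, -37.423858642578125), (209.98667907714844, 210.08517456054688), 59.90354537963867)
t carv 576 34.036083876003204 ((398.4244384765625, 318.79754638671875), (119.0387191772461, 109.44405364990234), 65.97472381591797)
t bench z -0.5762304045995279
s knob n 228 top z [ 94.3 104.8] rect ((458.30078125, -71.48878479003906), (15.541507720947266, 55.897705078125), 20.892667770385742) all ((458.1453857421875, -71.84626770019531), (17.30335807800293, 56.11966323852539), 17.866870880126953)
s plat 1933 [580.4 -43.3  58.6] ((573.5322265625, -40.0698356628418), 76.49623107910156) ((574.4278564453125, -39.96821212768555), (146.68942260742188, 151.88162231445312), 50.283172607421875)
  plane mrad [-0.6  4.5]
s plate ((574.0947875976562, -40.43009948730469), (210.2998504638672, 214.5821533203125), 59.88713073730469)
s carv 343 34.58909230139648 ((414.7469482421875, 346.29364013671875), (51.226985931396484, 111.38067626953125), 65.16084289550781)
s bench z -0.040821629081335686
carv px [[468.8, 342.5], [448.0, 300.6], [353.7, 343.9], [373.5, 387.2]] [411.01428767 343.56128017] ((411.0468444824219, 343.3045959472656), (47.62498474121094, 105.23385620117188), 64.83902740478516)
plate px [[713.0, -2.8], [610.5, -180.3], [431.6, -81.3], [534.8, 100.7]] [572.49564147 -40.92884173] ((572.7867431640625, -41.154571533203125), (209.1883087158203, 206.01284790039062), 60.41569519042969)
knob px [[451.09260074 -45.46185741]
 [465.25083859 -97.89763376]]
```

```bash
cat >> h.py <<'E'
def att(a):
    x=np.array([np.cos(a),np.sin(a),0]); y=np.array([0,0,-1.]); m=np.c_[x,y,np.cross(x,y)]
    q=R.from_matrix(m).as_quat(); return q[[3,0,1,2]]
def yaw():
    q=np.array(bot.read_state()['tool_rot']); m=R.from_quat(q[[1,2,3,0]]).as_matrix(); return np.arctan2(m[1,0],m[0,0])
E
python3 - <<'E'
from h import *
print(bot.tip_reach, np.degrees(yaw()))
for d in range(-400,401,40):
    try: j=bot.ik([457.5,-70.2,160],att(np.radians(d+19)))
    except Exception as e: j=None
    print(d+19, None if j is None else np.round(j,2))
E
```

```text
19.0 -71.04576730075986
-381 [-0.23  0.21  1.86 -0.    1.07  0.14]
-341 [-0.23  0.21  1.86 -0.    1.07 -0.56]
-301 [-0.23  0.21  1.86 -0.    1.07 -1.26]
-261 [-0.23  0.21  1.86 -0.    1.07 -1.96]
-221 None
-181 None
-141 [-0.23  0.21  1.86 -0.    1.07  2.23]
-101 [-0.23  0.21  1.86 -0.    1.07  1.53]
-61 [-0.23  0.21  1.86 -0.    1.07  0.83]
-21 [-0.23  0.21  1.86 -0.    1.07  0.14]
19 [-0.23  0.21  1.86 -0.    1.07 -0.56]
59 [-0.23  0.21  1.86 -0.    1.07 -1.26]
99 [-0.23  0.21  1.86 -0.    1.07 -1.96]
139 None
179 None
219 [-0.23  0.21  1.86 -0.    1.07  2.23]
259 [-0.23  0.21  1.86 -0.    1.07  1.53]
299 [-0.23  0.21  1.86 -0.    1.07  0.83]
339 [-0.23  0.21  1.86 -0.    1.07  0.14]
379 [-0.23  0.21  1.86 -0.    1.07 -0.56]
419 [-0.23  0.21  1.86 -0.    1.07 -1.26]
```

Run:
```python
from h import *
K=[457.4,-70.2]; A=att(np.radians(18.5))
bot.move_to([*K,190],A); bot.move_gripper(0,20)
bot.servo_line([*K,132],A,speed=120); bot.dwell(.3)
f0=np.array(bot.read_state()['ft_force']); print('f0',f0.round(2))
for i in range(60):
    s=bot.read_state(); z=s['ee_pos'][2]
    t=133-0.5*(i+1)-0.5
    bot.servo_line([*K,t],speed=10); s=bot.read_state(); df=np.array(s['ft_force'])-f0
    print(round(t,1),round(s['ee_pos'][2],2),df.round(2),round(s['clock'],2))
    if df[2]>7.5: break
bot.servo_line([*K,190],speed=150)
print(bot.read_state()['clock'])
```

```text
f0 [ 0.15  0.61 -0.37]
132.0 132.07 [-0.36 -1.37  0.99] 3.98
131.5 131.44 [-0.04  0.53  0.61] 4.22
131.0 130.96 [-1.19 -1.29  0.48] 4.47
130.5 130.46 [ 0.18 -0.92  0.97] 4.72
130.0 129.95 [-0.57  0.01  0.82] 4.97
129.5 129.46 [ 0.06 -0.43  0.49] 5.22
129.0 128.95 [ 0.02 -0.35  0.32] 5.47
128.5 128.48 [ 0.05 -0.53  0.14] 5.72
128.0 127.97 [ 0.35 -0.59  0.41] 5.97
127.5 127.47 [-1.03  0.05  0.76] 6.22
127.0 126.99 [ 0.2  -0.52  1.17] 6.47
126.5 126.48 [ 0.13 -0.43  0.  ] 6.72
126.0 125.98 [-0.35 -1.27  0.23] 6.97
125.5 125.49 [0.19 1.04 0.46] 7.22
125.0 124.95 [-0.12 -0.6   1.29] 7.47
124.5 124.46 [-0.81 -0.82  0.51] 7.72
124.0 123.97 [-0.28 -0.98 -0.53] 7.97
123.5 123.47 [ 0.   -0.28  0.2 ] 8.22
123.0 123.04 [-0.23 -0.31  1.93] 8.47
122.5 122.56 [-3.9  -1.93  4.41] 8.72
122.0 122.03 [-4.23 -1.94  5.75] 8.97
121.5 121.51 [-3.57 -1.24  4.11] 9.22
121.0 120.97 [-2.79 -1.    3.86] 9.47
120.5 120.46 [-2.42 -1.56  4.31] 9.72
120.0 120.06 [-5.74 -2.22  6.65] 9.97
119.5 119.78 [-5.53 -1.93  9.71] 10.22
10.8417
```

Run:
```python
from h import *
s=cam('scene'); cv2.imwrite('pics/s1.png',cv2.resize(s['image'][130:310,180:380],None,fx=4,fy=3.3*4/4))
P=cloud(s).reshape(-1,3);x,y,z=P.T
m=(x>540)&(x<720)&(y>-190)&(y<110)&(z>34)&(z<70)
m=(x>400)&(x<520)&(y>-130)&(y<-20)&(z>72)&(z<112); print(cv2.minAreaRect(P[m][:,:2].astype(np.float32)))
```

```text
((458.40863037109375, -71.82492065429688), (17.64929962158203, 56.38922882080078), 19.406198501586914)
```

View pics/s1.png

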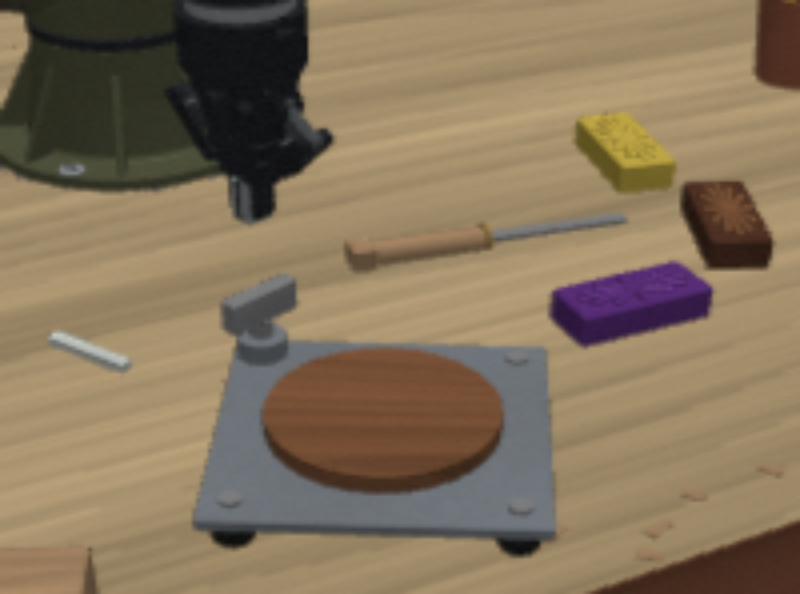

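The picture shows the stand undisturbed at crop (375,440), with the fingers hanging over the knob at (260,310). Now I'll grip the knob, centring by force.

```bash
cat >> h.py <<'E'
def force(n=6,dt=.02):
    F=[]
    for _ in range(n): bot.dwell(dt); F.append(np.r_[bot.read_state()['ft_force'],bot.read_state()['moment']])
    return np.mean(F,0)
E
python3 - <<'E'
from h import *
a=np.radians(18.5); A=att(a); jx=np.array([np.cos(a),np.sin(a),0])
p=np.array([457.6,-70.4,91.])
bot.move_gripper(36,20)
bot.servo_line(list(p),A,speed=100); bot.dwell(.2)
f0=force(10); print('f0',f0.round(2))
w=24
while w>=13:
    bot.move_gripper(w,20); f=force(4)-f0; s=bot.read_state()
    l=f[:3]@jx; print(w,round(s['grip_width'],2),'lat',round(l,2),f.round(2),round(s['clock'],2))
    if s['grip_width']>w+0.8: break
    if abs(l)>2.0 and w>14.5:
        p=p+jx*np.sign(l)*0.8; bot.servo_line(list(p),A,speed=20); print('shift',p.round(1)); continue
    w-=1.5 if w>18 else 1
np.savez('grip.npz',p=p,a=a,f0=f0)
E
```

```text
f0 [ 0.23 -0.07 -0.1  -0.01 -0.    0.  ]
24 24.17 lat -0.37 [-0.46  0.21 -0.07  0.03  0.01  0.  ] 13.18
22.5 22.37 lat -0.3 [-0.45  0.4   0.23  0.02 -0.01  0.03] 13.46
21.0 21.19 lat -0.36 [-0.31 -0.21  0.29  0.03 -0.    0.  ] 13.74
19.5 19.36 lat -0.23 [-0.14 -0.29  0.15  0.02  0.01  0.  ] 14.03
18.0 17.7 lat -0.25 [-0.14 -0.37  0.23  0.01 -0.   -0.01] 14.31
17.0 16.68 lat -0.36 [-0.42  0.13  0.24  0.04 -0.01 -0.02] 14.59
16.0 16.07 lat 1.26 [ 1.13  0.61 -0.61  0.12 -0.25  0.02] 14.88
15.0 15.23 lat 2.74 [ 2.51  1.15 -0.73  0.2  -0.47 -0.01] 15.16
shift [458.4 -70.1  91. ]
15.0 15.24 lat -4.58 [-4.24 -1.77  2.21 -0.33  0.8   0.02] 15.69
shift [457.6 -70.4  91. ]
15.0 15.05 lat 1.68 [ 1.56  0.63 -0.42  0.14 -0.27  0.01] 16.23
14.0 14.61 lat 2.3 [ 2.    1.28 -0.87  0.21 -0.43  0.01] 16.51
13.0 13.75 lat 2.71 [ 2.43  1.28 -0.33  0.27 -0.54  0.01] 16.79
```

```bash
cat > turn.py <<'E'
import sys
from h import *
d=np.load('grip.npz'); p=d['p'].copy(); f0=d['f0']; a=float(d['a']); t0=float(d['t0']) if 't0' in d else 0.
goal=float(sys.argv[1]); step=float(sys.argv[2])
if t0==0: bot.move_gripper(10,30); print('w',bot.read_state()['grip_width'],(force(6)-f0).round(2))
while t0<goal-1e-6:
    st=min(step,goal-t0); t0+=st
    bot.servo_line([float(v) for v in p],att(a-t0),speed=2000 if 0 else 150)
    f=force(5)-f0; s=bot.read_state()
    p[:2]+=np.clip(0.06*f[:2],-.4,.4)
    print(round(t0,2),round(-yaw()+a,3),'F',f.round(2),'p',p[:2].round(2),round(s['grip_width'],1),round(s['clock'],2))
    if np.abs(f[:3]).max()>14: print('HIGH');break
np.savez('grip.npz',p=p,a=a,f0=f0,t0=t0)
E
python3 turn.py 0.45 0.15
```

```text
w 13.748207915339535 [ 2.18  1.41  0.41  0.29 -0.59 -0.11]
0.15 0.147 F [ 1.05  0.29  1.72  0.18 -0.36 -0.12] p [457.66 -70.38] 13.5 17.49
0.3 0.296 F [-1.83 -0.38  3.45  0.09  0.08 -0.08] p [457.55 -70.41] 13.6 17.88
0.45 0.445 F [-3.59 -0.5   4.13  0.04  0.36 -0.09] p [457.34 -70.44] 13.6 18.26
```

```bash
python3 turn.py 0.95 0.1
```

```text
0.55 0.546 F [-3.77  0.4   4.14  0.12  0.33 -0.09] p [457.11 -70.41] 13.6 18.59
0.65 0.646 F [-2.87  0.3   3.01  0.19  0.16 -0.07] p [456.94 -70.39] 13.6 18.93
0.75 0.746 F [-0.88  1.2   2.52  0.25  0.01 -0.08] p [456.89 -70.32] 13.2 19.26
0.85 0.846 F [-1.37  1.16  2.76  0.25 -0.   -0.07] p [456.8  -70.25] 13.3 19.59
0.95 0.946 F [-1.54  0.79  2.29  0.25 -0.04 -0.09] p [456.71 -70.2 ] 13.6 19.93
```

```bash
python3 turn.py 1.75 0.1
```

```text
1.05 1.046 F [-1.07  1.34  2.34  0.29 -0.08 -0.04] p [456.65 -70.12] 13.6 20.26
1.15 1.146 F [-0.86  1.35  2.23  0.29 -0.11 -0.07] p [456.6  -70.04] 13.8 20.59
1.25 1.246 F [-0.8   1.29  2.36  0.3  -0.14 -0.07] p [456.55 -69.97] 13.4 20.93
1.35 1.346 F [-0.86  1.55  1.91  0.32 -0.13 -0.06] p [456.5  -69.87] 13.6 21.26
1.45 1.446 F [-0.3   1.35  1.6   0.39 -0.13 -0.08] p [456.48 -69.79] 13.5 21.59
1.55 1.546 F [-0.19  1.83  2.13  0.38 -0.09 -0.08] p [456.47 -69.68] 13.6 21.93
1.65 1.646 F [-0.67  1.63  3.56  0.41 -0.07 -0.07] p [456.43 -69.58] 13.6 22.26
1.75 1.746 F [-0.65  2.42  4.82  0.52 -0.09 -0.07] p [456.39 -69.44] 13.8 22.59
```

```bash
python3 turn.py 2.2 0.1
```

```text
1.85 1.847 F [-0.73  1.76  5.19  0.46 -0.07 -0.11] p [456.34 -69.33] 13.6 22.93
1.95 1.947 F [ 0.13  2.29  5.32  0.49 -0.1  -0.09] p [456.35 -69.2 ] 13.6 23.26
2.05 2.047 F [-0.24  2.22  6.61  0.49 -0.05 -0.08] p [456.34 -69.06] 13.4 23.59
2.15 2.147 F [-0.35  2.1   7.16  0.48 -0.07 -0.09] p [456.32 -68.94] 13.3 23.93
2.2 2.197 F [-0.24  1.59  7.87  0.38 -0.09 -0.07] p [456.3  -68.84] 13.3 24.26
```

Run:
```python
from h import *
d=np.load('grip.npz'); p=d['p']; a=float(d['a'])-float(d['t0'])
bot.move_gripper(34,20); bot.servo_line([p[0],p[1],140],att(a),speed=100)
bot.move_gripper(0,20)
K=[457.,-69.9]
bot.servo_line([*K,126],att(a),speed=80); f0=force(8)
for i in range(20):
    t=125.5-.5*i
    bot.servo_line([*K,t],speed=12); s=bot.read_state(); df=np.array(s['ft_force'])-f0[:3]
    print(t,round(s['ee_pos'][2],2),df.round(2))
    if df[2]>9: break
bot.servo_line([*K,200],speed=180)
s=cam('scene'); t=cam('top'); cv2.imwrite('pics/s2.png',s['image']); cv2.imwrite('pics/t2.png',t['image'])
print(bot.read_state()['clock'])
from fit import report
report(t,s)
```

```text
125.5 125.63 [-0.42  0.13  0.98]
125.0 125.0 [-0.53  0.45  0.63]
124.5 124.47 [ 0.42 -0.39  0.07]
124.0 124.01 [0.79 0.08 0.43]
123.5 123.72 [-2.62 -0.93  4.36]
123.0 123.45 [-4.24  0.04  9.52]
28.2917Traceback (most recent call last):
  File "<stdin>", line 16, in <module>
  File "fit.py", line 9, in report
    k=Pf[m]; print(n,'knob n',m.sum(), 'top z',np.percentile(k[:,2],[50,95]).round(1),'rect',rect(k[k[:,2]>95,:2]), 'all',rect(k[:,:2]))
                                               ~~~~~~~~~~~~~^^^^^^^^^^^^^^^^
    return _quantile_unchecked(
        a, q, axis, out, overwrite_input, method, keepdims, weights)
    return _ureduce(a,
                    func=_quantile_ureduce_func,
    ...<5 lines>...
                    overwrite_input=overwrite_input,
                    method=method)
    r = func(a, **kwargs)
    result = _quantile(arr,
                       quantiles=q,
    ...<2 lines>...
                       out=out,
                       weights=wgt)
    slices_having_nans = np.isnan(arr[-1, ...])
                                  ~~~^^^^^^^^^
IndexError: index -1 is out of bounds for axis 0 with size 0
```

View pics/s2.png

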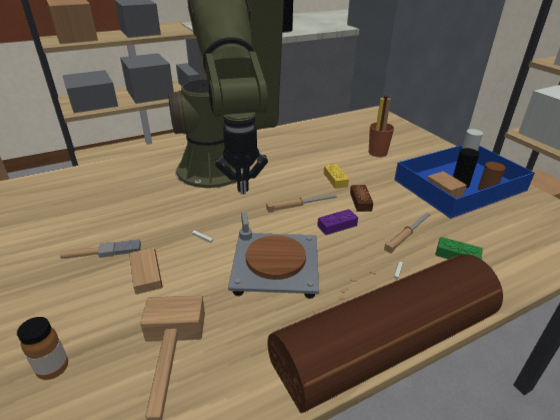

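The picture shows the bar turned, at (245,222), and the stand in place. A push now drops the knob only about 0.4 mm before rubber stiffness, against 3.2 mm before. Next is the carving.

Run:
```python
from h import *
for n in('top','scene'):
    c=dict(np.load('pics/%s.npz'%n)); P=cloud(c).reshape(-1,3);x,y,z=P.T
    m=(z>28)&(z<50)&(np.hypot(x-412,y-344)<75); k=P[m]
    print(n,m.sum(),cv2.minAreaRect(k[:,:2].astype(np.float32)))
    m=(x>480)&(x<720)&(y>-190)&(y<110)&(z>53)&(z<70); k=P[m]; print(n,'plat',cv2.minEnclosingCircle(k[:,:2].astype(np.float32)),np.median(k[:,2]), k[:,:2].min(0),k[:,:2].max(0))
    m=(x>480)&(x<720)&(y>-190)&(y<110)&(z>30)&(z<70); k=P[m]; print(cv2.minAreaRect(k[:,:2].astype(np.float32)))
for d in(65,245,-115):
  print(d,bot.ik([412.5,344,150],att(np.radians(d))))
for d in(105,285,65,245,15,195,150,60): print(d,bot.ik([573.5,-39.7,150],att(np.radians(d))))
```

```text
top 534 ((411.960693359375, 349.5805969238281), (50.8438835144043, 109.25703430175781), 65.57302856445312)
top plat ((569.431640625, -8.379241943359375), 103.86567687988281) 58.67889252152145 [ 502.65580465 -110.23525177] [647.75224929  90.74443769]
((573.7838745117188, -37.231475830078125), (210.46539306640625, 210.47210693359375), 59.997108459472656)
scene 313 ((414.7740783691406, 346.051025390625), (50.11375045776367, 113.2080078125), 66.3304672241211)
scene plat ((573.6107788085938, -38.594017028808594), 77.53318786621094) 59.04749640810621 [ 500.46703808 -115.63649499] [649.53966899  33.48822945]
((573.4960327148438, -39.89581298828125), (210.2289581298828, 215.7954864501953), 60.03644561767578)
65 [ 0.62690114  0.37634603  1.66650203  0.          1.0987446  -0.50756288]
245 None
-115 None
105 [-1.32823192e-01  4.53256517e-01  1.55535906e+00 -4.44089210e-16
  1.13297708e+00 -1.96541891e+00]
285 [-1.32823192e-01  4.53256517e-01  1.55535906e+00 -4.44089210e-16
  1.13297708e+00  1.17617375e+00]
65 [-0.13282319  0.45325652  1.55535906  0.          1.13297708 -1.26728721]
245 [-1.32823192e-01  4.53256517e-01  1.55535906e+00 -4.44089210e-16
  1.13297708e+00  1.87430545e+00]
15 [-1.32823192e-01  4.53256517e-01  1.55535906e+00 -4.44089210e-16
  1.13297708e+00 -3.94622580e-01]
195 None
150 None
60 [-0.13282319  0.45325652  1.55535906  0.          1.13297708 -1.18002074]
```

View pics/t2.png

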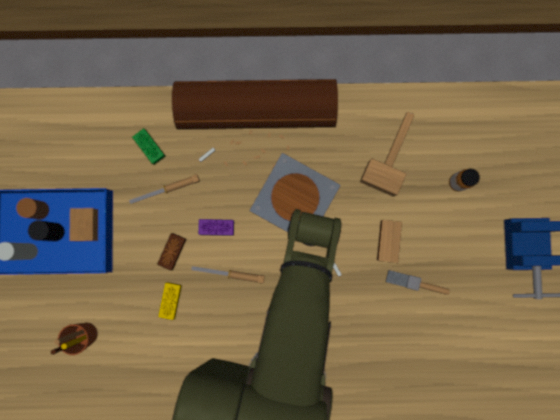

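Run:
```python
from h import *
a=np.radians(65.3); A=att(a); p=[413,345.2]
bot.move_to([*p,130],A); bot.move_gripper(70,25)
hit=bot.servo_line([*p,24],A,speed=120,until_force=8); print('hit',hit,bot.read_state()['ee_pos'])
f0=force(6)
jx=np.array([np.cos(a),np.sin(a),0])
for w in (58,54,52,51,46):
    bot.move_gripper(w,30); f=force(3)-f0; print(w,bot.read_state()['grip_width'],f[:3]@jx,f[:3].round(1))
s=cam('scene'); cv2.imwrite('pics/s3.png',cv2.resize(s['image'][120:270,270:470],None,fx=4,fy=4))
print(bot.read_state()['clock'])
```

```text
hit False [413.33998448 345.45998277  24.71059783]
58 58.01831641558746 0.14539390451353418 [0.1 0.1 0.7]
54 54.02219020801353 3.34683050244735 [1.7 2.9 1.9]
52 52.33658327939891 2.9820107654538694 [1.6 2.6 2.3]
51 51.098165077553446 3.023062083761585 [1.9 2.5 2.1]
46 49.9216374809758 1.8465583807836585 [0.7 1.7 5.6]
33.4
```

View pics/s3.png

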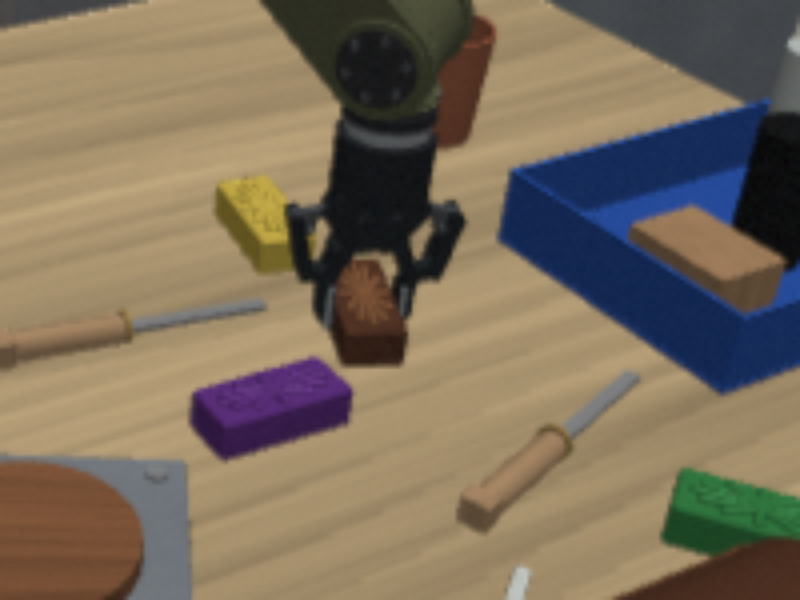

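The dark carving is held square between the pads at crop (370,300). I'll lift it, carry it and check its position above the platform.

Run:
```python
from h import *
p=[413,345.2]; a=np.radians(65.3)
bot.move_gripper(40,45); g=bot.read_state()['ee_pos']; print('grasp z',g)
bot.servo_line([*p,170],speed=100)
bot.move_to([573.5,-39.7,170],att(np.radians(60)))
bot.servo_line([573.5,-39.7,105],speed=80); bot.dwell(.3)
s=cam('scene'); cv2.imwrite('pics/s4.png',cv2.resize(s['image'][150:300,200:400],None,fx=4,fy=4))
t=cam('top')
cv2.imwrite('pics/t4.png',cv2.resize(t['image'][145:250,235:345],None,fx=5,fy=5))
print(bot.read_state()['ee_pos'],bot.read_state()['clock'],bot.read_state()['grip_width'])
```

```text
grasp z [413.0347597  345.22309764  24.20972723]
[573.55147936 -39.70572696 105.15526701] 38.125 48.799658400348996
```

View pics/s4.png

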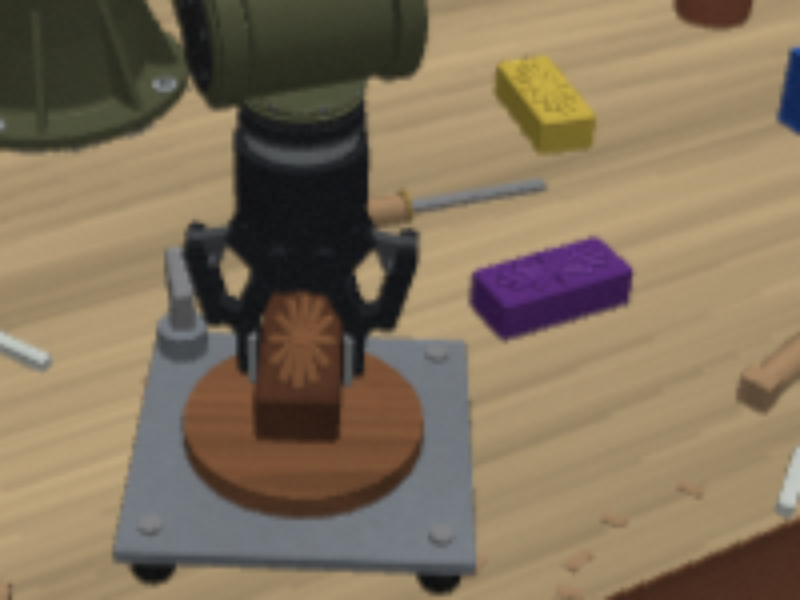

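View pics/t4.png

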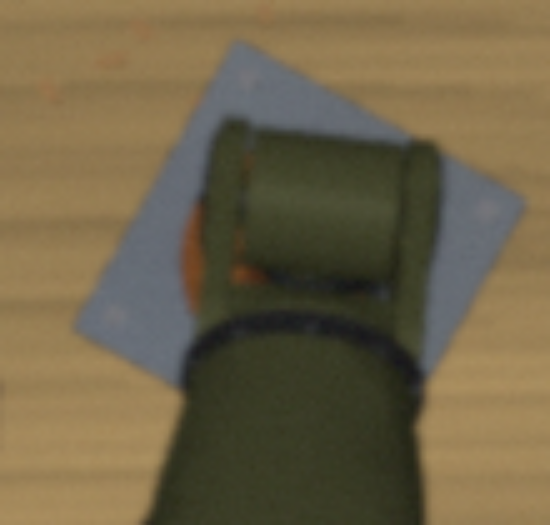

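Run:
```python
from h import *
s=dict(np.load('pics/scene.npz'))
a=world(s,263.75,259.25,z=81);b=world(s,285,259.5,z=81);m=(a+b)/2
print(a,b,np.linalg.norm(a-b),m, m[:2]-55*np.array([np.cos(np.radians(-30)),np.sin(np.radians(-30))]))
P=cloud(s).reshape(-1,3);x,y,z=P.T
hsv=cv2.cvtColor(s['image'],cv2.COLOR_BGR2HSV).reshape(-1,3)
m=(x>560)&(x<660)&(y>-110)&(y<20)&(z>84)&(z<125)&(hsv[:,1]>90); k=P[m]
print(m.sum(),cv2.minAreaRect(k[:,:2].astype(np.float32)))
e=np.array([np.cos(np.radians(-30)),np.sin(np.radians(-30))]); print(np.percentile((k[:,:2]-[573.5,-39.7])@e,[0,2,50,98,100]))
n=np.array([-e[1],e[0]]); print(np.percentile((k[:,:2]-[573.5,-39.7])@n,[0,2,50,98,100]))
```

```text
[603.016619   -85.40879079  81.        ] [626.58027279 -41.28558599  81.        ] 50.021025392912485 [614.79844589 -63.34718839  81.        ] [567.16704868 -35.84718839]
608 ((595.3780517578125, -49.84183120727539), (75.99446105957031, 70.61744689941406), 89.62776184082031)
[-24.51803763 -16.63683784  38.31771285  54.55065331  57.68599862]
[-38.79769644 -26.20488384  -0.16543792  22.85391301  35.64990098]
```

Run:
```python
from h import *
x,y=574.5,-40.2
bot.servo_line([x,y,92],speed=40); bot.dwell(.2); f0=force(8)
h=None
for i in range(34):
    z=90-.35*i
    bot.servo_line([x,y,z],speed=12); f=np.array(bot.read_state()['ft_force'])-f0[:3]
    if f[2]>1.5:
        f=force(4)-f0; print(round(z,2),f[:3].round(2))
        if f[2]>2: break
s=bot.read_state(); print(s['ee_pos'],s['clock'],(force(4)-f0).round(2))
bot.move_gripper(54); f=force(4); print((f-f0).round(1))
bot.move_gripper(66)
bot.servo_line([x,y,z+1+60],speed=60)
bot.servo_line([x,y,260],speed=200)
bot.move_to([350,-330,300],att(np.radians(-40)))
t=cam('top'); s=cam('scene'); print(bot.read_state()['clock'])
cv2.imwrite('pics/t5.png',cv2.resize(t['image'][145:250,245:345],None,fx=5,fy=5))
cv2.imwrite('pics/s5.png',cv2.resize(s['image'][190:310,210:350],None,fx=5,fy=5))
cv2.imwrite('pics/t5f.png',t['image'])
for n,c in(('t',t),('s',s)):
    P=cloud(c).reshape(-1,3);X,Y,Z=P.T
    m=(np.hypot(X-573,Y+40)<80)&(Z>75)&(Z<110); k=P[m]; print(n,m.sum(),cv2.minAreaRect(k[:,:2].astype(np.float32)),np.percentile(k[:,2],[50,95]))
    m2=m&(Z>90);k=P[m2];A=np.c_[k[:,:2]-k[:,:2].mean(0),np.ones(len(k))];print(' tilt mrad',np.linalg.lstsq(A,k[:,2],rcond=None)[0]*1e3)
```

```text
83.35 [-0.63  0.28  2.23]
[574.54803747 -40.18522352  83.45651682] 44.0667 [-0.68  0.06  2.45  0.01  0.04  0.03]
[-0.1  0.2  4.  -0.   0.  -0. ]
48.075
t 599 ((571.9511108398438, -38.315696716308594), (49.556148529052734, 109.94647979736328), 60.06656265258789) [ 93.18695829 100.13498063]
 tilt mrad [-2.80538354e+00  1.74658129e+01  9.48909676e+04]
s 697 ((574.1177978515625, -41.78985595703125), (49.887916564941406, 109.41730499267578), 59.91203308105469) [93.36337691 97.39342878]
 tilt mrad [-4.34837064e+00  4.32699652e+00  9.41873456e+04]
```

View pics/t5.png

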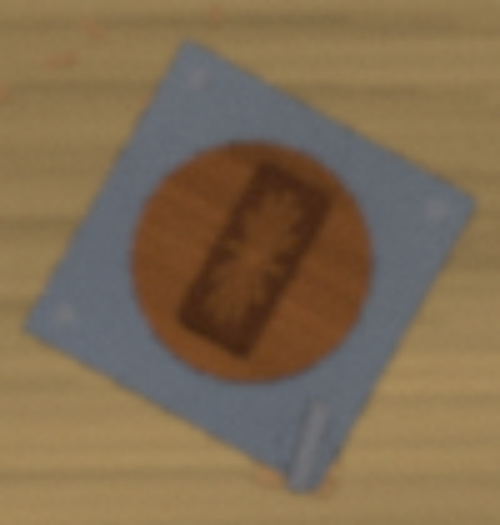

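View pics/s5.png

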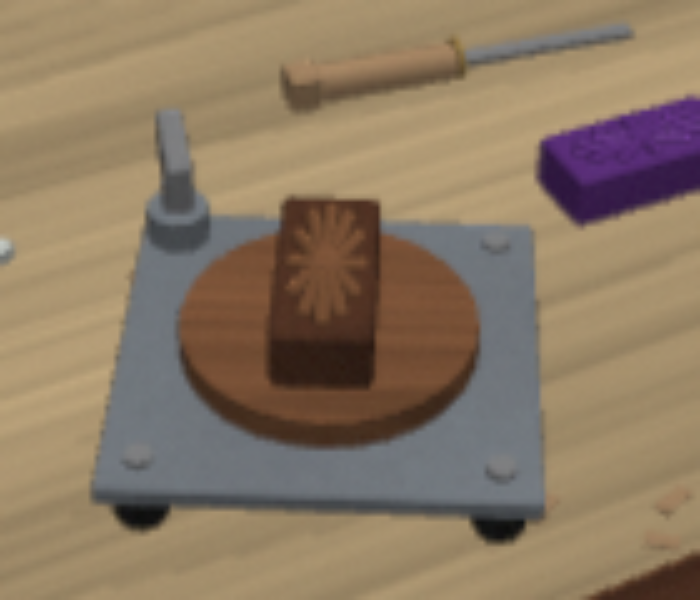

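The pictures show the carving flat and centred on the platform, at top crop (255,260). The bar has turned through the commanded angle (expected heading −18°, seen −18°), and nothing else has moved.

```bash
python3 -c "
from h import *
print(bot.finish_job())"
```

```text
the job is handed in; nothing more can be done
None
```

I turned the knob clockwise about 2.2 rad, let go, laid the dark carved block on the platform and handed the job in after about 48 s of the 72 s allowed.

**Knob and feet**
- Before turning, a push on the knob gave a gap of about 3.2 mm, which means roughly 1.7 rad to reach the bench.
- While turning, the upward force began to rise at about 1.5 rad, so the screw foot is some 0.5–0.7 rad past contact (wanted 0.35–0.9).
- After letting go, the same push sank only about 0.4 mm, which is just rubber, so the stand no longer rocks. The load on each foot was not measured directly.
- During the probe, sideways force peaked at about 6 N; while gripping and turning it stayed below 5 N. The plate measured in the same place before and after the turn, to within about 0.5 mm.

**Carving**
- It was set down at about 2 N of contact force. Both cameras put it within 2 mm of the platform's centre and aligned with the stand.
- The two cameras disagree on its tilt: about 17 mrad from the top camera and about 4–6 mrad from the scene camera. I put the larger figure down to depth noise on the carved rosette, because the pictures show the block flat.
- A pixel reading taken while I held the block above the platform put it about 6–7 mm off along its length, where the depth data said it was centred. The final measurements agreed with the depth data.

The other things look unmoved in the last pictures.

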